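Shut the relay's tray of a test box and bolt it

TASK

Get the relay ready for its test: with the fingertips, push the test-box tray that carries the relay fully home, then push the bolt's knob fully sideways so that the bolt's tongue stands in front of that tray. Leave the other tray open as it is, leave the parts lying in their trays, and do not disturb the other things around.

Things in the scene. Friction and masses are not known exactly. Their poses are not given: they have to be found in the camera images.
- test_box: low aluminium test box fixed on the bench, 110 mm deep (x), 184 mm wide (y), 48 mm high, with two trays side by side in its front and a sliding bolt on the front of its roof. Origin: centre of its underside, at z = 0; x points from the front to the back (away from the robot), y to the left, z up
- relay: blue rectangular relay, a plain closed block 20 x 28 x 16 mm, lying loose in one of the two trays (left tray if its y in the box's frame is positive, else right). Origin: centre of its underside
- connector: black connector plug, a block 30 x 28 x 18 mm, lying loose in the other tray. Origin: centre of its underside
- tray_left (a joint): sliding tray at the left of the test box (seen from the robot): 0 = fully home, grows as the tray slides out towards the robot, along -x of the box, up to 0.070 m. It stays where it is left; about 2 N moves it, and it stops solidly at 0
- tray_right (a joint): sliding tray at the right of the test box (seen from the robot): 0 = fully home, grows as the tray slides out towards the robot, along -x of the box, up to 0.070 m. It stays where it is left; about 2 N moves it, and it stops solidly at 0
- tray_left_front (a point): centre of the outer face of the left tray's flat front panel, which faces the robot; the panel is 78 mm wide, 38 mm high (from 4 to 42 mm above the box's underside), 8 mm thick, at y = 50 mm in the box's frame. Moves with the tray: at x = -63 mm in the box's frame when home. Axes are parallel to the box's. The tray behind it is open on top, with walls 28 mm high
- tray_right_front (a point): centre of the outer face of the right tray's flat front panel, which faces the robot; the panel is 78 mm wide, 38 mm high (from 4 to 42 mm above the box's underside), 8 mm thick, at y = -50 mm in the box's frame. Moves with the tray: at x = -63 mm in the box's frame when home. Axes are parallel to the box's. The tray behind it is open on top, with walls 28 mm high
- bolt (a joint): steel bolt that slides sideways along y of the box on its roof: near 0 its tongue hangs in front of the middle wall between the trays; +0.028 (fully left) puts the tongue in front of the left tray's panel, -0.028 (fully right) in front of the right one's. Stays where it is left; about 2 N moves it, and it stops solidly at both ends
- bolt_knob (a point): centre of the top of the bolt's round black knob, 16 mm in diameter, upright on the bolt. In the box's frame: top at z = 73 mm, foot at z = 53, x = -40. Moves with the bolt. From its foot a strip runs forward to the tongue, 14 mm wide, hanging at x = -75 to -79, z = 53 to 27. Low guides (up to z = 58) stand at y = +55 and -55
- plug: grey connector plug 30 x 24 x 16 mm lying loose on the back of the box's roof; a bystander. Origin: centre of its underside
- solder_spool: spool of solder with blue flanges, 60 mm across, 31 mm high, standing behind the box; a bystander. Origin: centre of its underside
- flux_bottle: bottle with a red needle cap, 42 mm across, 125 mm high, behind the box on the right; a bystander. Origin: centre of its underside
Not all that is in view belongs to the job. What is shaped like the connector but brown or turquoise is not meant.

How it is judged (in metres and radians):
On the way, in this order (a step that is already met when the one before it is completed fails the run):
1. the relay's tray is fully home (within 3 mm) (((y of relay in the frame of test_box above 0 m and value of joint tray_left below 0.003 m) or (y of relay in the frame of test_box below 0 m and value of joint tray_right below 0.003 m))), for 0.2 s.
2. the bolt's tongue is in front of the relay's tray (at least 23 mm from the middle) (((y of relay in the frame of test_box above 0 m and value of joint tray_left below 0.003 m and value of joint bolt above 0.023 m) or (y of relay in the frame of test_box below 0 m and value of joint tray_right below 0.003 m and value of joint bolt below -0.023 m))), for 0.2 s.
At the end, for the whole second after the job is handed in: The tray with the relay is home within 3 mm, the bolt is at least 23 mm over to that tray's side, the other tray is still open within 15 mm of where it was, the relay and the black connector lie at rest in their trays (((y of relay in the frame of test_box between 0 and 0.08 m and value of joint tray_left below 0.003 m and value of joint bolt above 0.023 m and value of joint tray_right above 0.03 m and distance of tray_right_front from where it was at the start of the episode below 0.015 m and y of relay in the frame of test_box above 0.02 m and z of relay in the frame of test_box between 0.004 and 0.02 m and y of connector in the frame of test_box between -0.08 and -0.02 m and z of connector in the frame of test_box between 0.004 and 0.02 m and linear speed of each of relay, connector below 0.02 m/s and x of relay in the frame of test_box above -0.055 m) or (y of relay in the frame of test_box between -0.08 and 0 m and value of joint tray_right below 0.003 m and value of joint bolt below -0.023 m and value of joint tray_left above 0.03 m and distance of tray_left_front from where it was at the start of the episode below 0.015 m and y of relay in the frame of test_box below -0.02 m and z of relay in the frame of test_box between 0.004 and 0.02 m and y of connector in the frame of test_box between 0.02 and 0.08 m and z of connector in the frame of test_box between 0.004 and 0.02 m and linear speed of each of relay, connector below 0.02 m/s and x of relay in the frame of test_box above -0.055 m))); the robot touches nothing.
It fails at once if the relay or the black connector is lifted (more than 12 mm) out of its tray (z of any of relay, connector in the frame of test_box above 0.022 m).
It fails at once if the other tray is shifted by more than 15 mm ((y of relay in the frame of test_box above 0 m and distance of tray_right_front from where it was at the start of the episode above 0.015 m) or (y of relay in the frame of test_box below 0 m and distance of tray_left_front from where it was at the start of the episode above 0.015 m)).
It fails at once if the bolt is slid (more than 15 mm from the middle) while the relay's tray is not home ((y of relay in the frame of test_box above 0 m and value of joint tray_left above 0.006 m and (value of joint bolt above 0.015 m or value of joint bolt below -0.015 m)) or (y of relay in the frame of test_box below 0 m and value of joint tray_right above 0.006 m and (value of joint bolt above 0.015 m or value of joint bolt below -0.015 m))).
It fails at once if the grey plug on the box, the spool or the bottle is shifted by more than 15 mm (distance of any of plug, solder_spool, flux_bottle from where it was at the start of the episode above 0.015 m).
It also fails if it takes over 38 s, if anything falls off the work surface, if the arm or the gripper's body presses on something with over 40 N, if the wrist force passes 120 N, or if a joint passes its speed limit or range.

ROBOT

A 6-joint arm with a two-finger parallel gripper is mounted at the origin on a cart in front of the work surface, level with it; the furniture and walls round the work are solid. World frame = base frame: x ahead of the robot, y to its left, z up, the work surface at z = 0. Lengths are in mm, angles in degrees, forces in N, time in s.
With the tool pointing down it reaches from about 275 to 875 mm from the base axis. Payload 12.5 kg.
Tool frame: the origin (TCP) lies midway between the tips of the shut fingers; the grasp point (between the pads) lies 19 mm behind it; z points along the fingers, y is the line along which they close (so a half turn about z gives the same grasp; the last joint's range is limited). The gripper opens to 85 mm and grips with 20 to 120 N. Pads are 22 mm wide; open, the fingers measure 114 mm over their backs; the gripper's body (76 mm by 85 mm) begins 54 mm behind the grasp point. The pads swing forward as they close: fully open they stand 13 mm farther back than shut.
Start: joints at [-46.788, 20.094, 94.641, -0, 65.266, -4.847], TCP at [409.119, -367.568, 231.29] pointing down, gripper open.
Joint ranges: [-157.81, 157.81], [-45, 120.19], [0.68, 151.7], [-89.99, 269.99], [4.06, 180], [-164.3, 164.3]. Speed limits (degrees/s): [127.2, 127.2, 159.86, 180, 180, 180].

INTERFACE

Orientations are given as [roll, pitch, yaw] about the fixed x, y, z axes, in that order (R = Rz(yaw) Ry(pitch) Rx(roll)).
In Python, from rig import manip, capture, silhouettes gives the robot as it stands.
- The arm moves only by the tool servo_tool, never from a script. Its argument "rows" is a list of rows, each a list of 5 numbers: the opening, from 0 (shut) to 1 (fully open), then the shift along the tool's x, y, z normalised to -1 to 1, where 1 is 5 cm, then the turn about the tool's z normalised to -1 to 1, where 1 is 0.08 rad. In form: [[claw, tx, ty, tz, turn], ...]. A call has 1 to 12 rows; each row shifts and turns the commanded pose from where the row before left it, along the tool's axes as they then stand; what a row does not reach is not made up. A row lasts 1/10 s, in which the tool goes at most 50 mm and 8.59 degrees, less where a joint would pass 70% of its speed; a pose out of reach is approached as far as the arm can. A call with a number of a shift or a turn outside -1 to 1 is refused whole. A call with a gripper value outside its range is refused whole. The fingers move at their own pace and stop on an object; "grip_force" is the grip in N (left out, the last holds). Time passes only in rows, so rows that do not move let the fingers close. It gives the time, the measured TCP pose, the force, the opening and the grip force at its end, in the units of the state.
- manip.sense(): the state, without advancing time (a new reading comes with each control period).
- capture(name): name is "scene" or "top"; returns a dict with "image" (384x512x3 uint8, red, green, blue), "camera_matrix" (3x3 intrinsics, pixels), "dist" ([k1, k2, p1, p2, k3] as OpenCV has them; the pictures are not rectified), "cam_to_world" (4x4, takes a point from camera to world coordinates). Camera axes: x right, y down, z forward; pixel columns grow to the right and rows downward; lengths in mm; the calibration is good to about 2 mm. A picture is of the moment at which its call begins. There is no depth.
- manip.sign_off(): hands the job in; it is judged then, once.
Trained networks look in a picture, given as the dict that the camera call returned (one of the last four; its "shot" number tells which), for a name from the list of things; names that differ only in an ending like _2 or _b are one class to them, and where a whole thing is asked for, a point or a joint stands for the part that bears it (a point fixed in the world has none). Each returns a list of dicts, best first, with "confidence" (0 to 1); they miss things now and then, are a little off and sometimes report something else, mostly with a low value. They report only what shows in the picture. A call takes as long as a camera call. They do not tell look-alikes from the thing itself.
- silhouettes(picture, name): "region" (384x512 bool, what is visible of it) and "box" ([left, top, right, bottom] in pixels, round what is visible of it).
The state is a dict: "time_s": time; "q": joint angles; "qd": joint speeds; "joint_torque": joint torques, N m; "tcp_pos": TCP position; "ee_rot": TCP orientation; "wrist_force": force on the tool from outside, world axes, zero at the start; "wrist_torque": the same for the moment, N m; "width": finger opening in mm; "finger_force": force on a finger pad.
Only numpy, scipy, OpenCV 4.12 (cv2) and the standard library are available. Lean on these libraries where they do the work, as an engineer would, in place of code of your own. Each camera call takes 0.05 s, during which the arm holds its last target. There are 200 camera calls.

## Working session

There is one attempt and no reset: what is moved stays moved. The work goes in short steps, Python scripts to look and compute and a tool call to move; the robot and the scene stay as the last step left them, time stands still between calls to the robot, and variables do not carry over. Pictures are saved under pics/ and viewed, at most 10 in all, crops included, and the job is handed in when it is done.

Besides the shell and the picture viewer there is one more tool, called after "Emit:" in YAML: its name, and indented under it one key for each argument. servo_tool: Moves the arm, as the interface text tells. Scaled input: -1 to 1 covers 5 cm each way for a shift and 0.08 rad each way for a turn. Its arguments: {"type":"object","properties":{"rows":{"type":"array"},"grip_force":{"type":"number"}},"required":["rows"]}

```bash
mkdir -p pics
cat > h.py <<'E'
import numpy as np, cv2
from rig import manip, capture, silhouettes
def ray(p,uv):
    u=cv2.undistortPoints(np.array([[uv]],float),np.array(p["camera_matrix"]),np.array(p["dist"]))[0,0]
    T=np.array(p["cam_to_world"]); d=T[:3,:3]@[u[0],u[1],1]; return T[:3,3],d
def at(p,uv,z):
    o,d=ray(p,uv); return (o+d*(z-o[2])/d[2])
def proj(p,X):
    T=np.linalg.inv(np.array(p["cam_to_world"])); X=np.array(X,float).reshape(-1,3)
    r=cv2.Rodrigues(T[:3,:3])[0]
    return cv2.projectPoints(X,r,T[:3,3],np.array(p["camera_matrix"]),np.array(p["dist"]))[0][:,0]
E
python3 - <<'E'
from h import *
ims=[]
for n in("scene","top"):
    p=capture(n); cv2.imwrite(f"pics/{n}0.png",p["image"][:,:,::-1])
    print(n,np.array(p["cam_to_world"])[:3,3].round())
    for o in("test_box","relay","connector","bolt_knob","tray_left_front","tray_right_front","plug"):
        for s in silhouettes(p,o)[:2]:
            c=np.argwhere(s["region"]).mean(0)[::-1]
            print(o,round(s["confidence"],2),s["box"],c.round(1),at(p,c,{"bolt_knob":65,"test_box":40,"plug":55}.get(o,20)).round())
print(manip.sense()["ee_rot"])
E
```

```text
scene [1019.   -2.  965.]
connector 0.63 [265.0, 133.1, 281.9, 145.9] [272.7 140.3] [ 387. -164.   20.]
connector 0.62 [240.6, 118.7, 258.2, 133.8] [249.4 126.2] [ 360. -229.   20.]
bolt_knob 0.87 [249.8, 168.3, 280.1, 222.7] [264.9 195.3] [ 560. -138.   65.]
tray_left_front 0.78 [276.4, 192.9, 310.2, 230.5] [293.8 212.7] [564. -72.  20.]
tray_right_front 0.73 [282.6, 206.2, 297.5, 223.5] [286.9 213.9] [570. -86.  20.]
tray_right_front 0.63 [257.3, 155.2, 296.8, 192.0] [279.3 174.6] [ 477. -126.   20.]
plug 0.63 [218.7, 182.5, 230.8, 196.6] [225.3 188.7] [ 559. -228.   55.]
top [ 413. -107.  903.]
test_box 0.72 [209.7, 117.2, 335.0, 248.9] [273.6 182.3] [ 558. -154.   40.]
test_box 0.71 [210.6, 155.0, 257.4, 204.9] [233.5 180.3] [564. -77.  40.]
relay 0.53 [263.6, 209.8, 280.6, 227.3] [269.4 218.5] [ 490. -145.   20.]
connector 0.74 [182.3, 209.4, 199.1, 223.9] [190.  215.2] [500.  10.  20.]
connector 0.66 [307.5, 280.9, 321.3, 297.4] [313.2 288.7] [ 353. -226.   20.]
bolt_knob 0.61 [243.5, 150.1, 293.0, 213.4] [266.5 184.6] [ 550. -140.   65.]
tray_left_front 0.88 [208.2, 155.2, 259.8, 205.8] [234.3 180.2] [567. -78.  20.]
tray_left_front 0.65 [304.1, 169.5, 323.5, 187.8] [312.2 179.6] [ 565. -232.   20.]
tray_right_front 0.58 [236.4, 194.7, 289.4, 252.0] [262.2 222.5] [ 483. -131.   20.]
plug 0.61 [304.6, 168.9, 322.7, 187.9] [311.7 179.6] [ 559. -226.   55.]
[-1.79998162e+02 -1.25411878e-03  4.80605135e+01]
```

Run:
```python
import cv2
a=cv2.imread("pics/top0.png")[90:310,160:360]; b=cv2.imread("pics/scene0.png")[90:250,190:340]
cv2.imwrite("pics/tc.png",cv2.resize(a,None,fx=2.7,fy=2.7,interpolation=2)); cv2.imwrite("pics/sc.png",cv2.resize(b,None,fx=3.7,fy=3.7,interpolation=2))
```

```text
(no output)
```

View pics/tc.png

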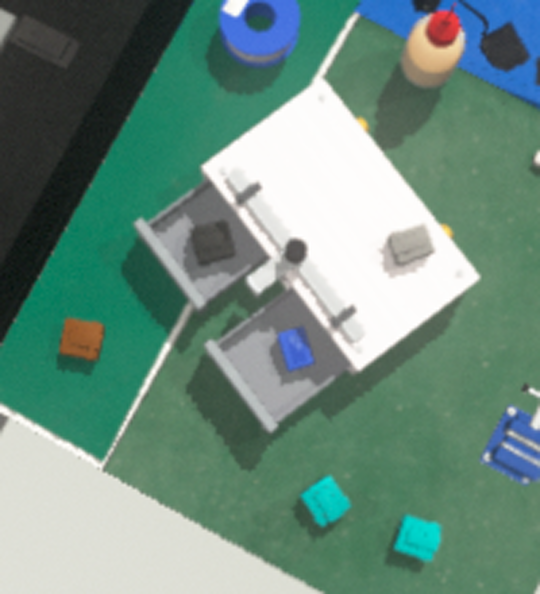

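View pics/sc.png

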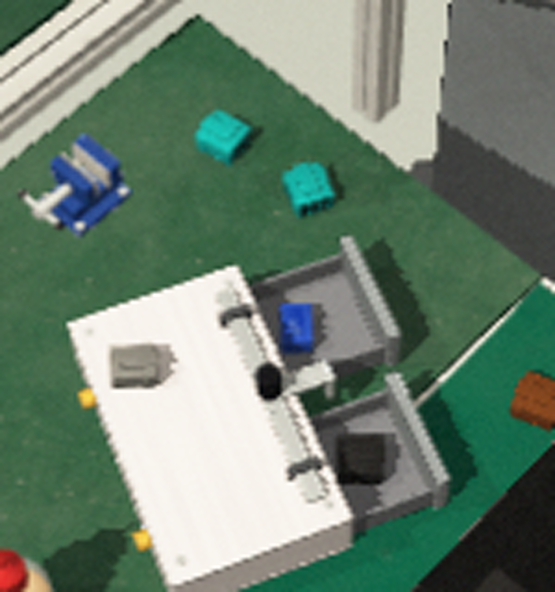

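The top picture (crop px) shows the relay in the lower tray, with its panel top from (207,346) to (268,431). That is the right tray in the box frame. The connector is in the left tray at (213,242), and the knob is near the middle at (295,250). The scene view agrees. Next I fit the box pose from the corners.

Run:
```python
from h import *
from scipy.optimize import least_squares
P={n:capture(n) for n in("top","scene")}
t=lambda *a:np.array(a)/2.7+[160,90]; s=lambda *a:np.array(a)/3.7+[190,90]
obs=[("top",t(322,80),(55,92,48)),("top",t(480,277),(55,-92,48)),("top",t(355,370),(-55,-92,48)),("top",t(203,167),(-55,92,48)),
("scene",s(237,267),(-55,-92,48)),("scene",s(68,323),(55,-92,48)),("scene",s(352,517),(-55,92,48))]
def W(q,b):
    c,n=np.cos(q[2]),np.sin(q[2]); return [q[0]+c*b[0]-n*b[1],q[1]+n*b[0]+c*b[1],b[2]]
f=lambda q:np.concatenate([proj(P[n],W(q,b))[0]-u for n,u,b in obs])
r=least_squares(f,[580,-150,-.9]);q=r.x
print(q,np.degrees(q[2]),r.fun.reshape(-1,2).round(1).tolist())
def B(w): 
    c,n=np.cos(q[2]),np.sin(q[2]);d=np.array(w)[:2]-q[:2]; return [round(c*d[0]+n*d[1],1),round(-n*d[0]+c*d[1],1)]
for k,n,u,z in[("panelR","top",t(207,346),42),("panelR","top",t(268,431),42),("panelR","scene",s(398,358),42),("panelR","scene",s(355,238),42),("panelL","top",t(137,225),42),("panelL","top",t(196,306),42),("knob","top",t(296,246),73),("knob","scene",s(268,372),73),("plug","top",t(411,243),64),("relay","top",t(296,349),26),("spool","top",t(260,15),31),("bottlecap","top",t(444,25),125)]:
    print(k,B(at(P[n],u,z)))
for b in[(-160,-50,0),(-74,-50,0),(-40,60,0),(-40,0,0),(-40,-28,0)]: print(b,np.round(W(q,b),1))
```

```text
[ 577.0468381  -177.51770415   -0.94749906] -54.28769697769535 [[-0.0, -1.5], [-0.1, 0.0], [0.7, 0.2], [-1.2, -0.9], [0.1, -1.6], [-0.2, -1.0], [0.0, -0.3]]
panelR [np.float64(-128.2), np.float64(-14.9)]
panelR [np.float64(-129.7), np.float64(-88.2)]
panelR [np.float64(-121.2), np.float64(4.5)]
panelR [np.float64(-130.1), np.float64(-84.0)]
panelL [np.float64(-116.6), np.float64(84.8)]
panelL [np.float64(-117.5), np.float64(12.6)]
knob [np.float64(-39.1), np.float64(0.9)]
knob [np.float64(-40.1), np.float64(0.3)]
plug [np.float64(27.5), np.float64(-44.4)]
relay [np.float64(-78.0), np.float64(-53.5)]
spool [np.float64(51.1), np.float64(161.0)]
bottlecap [np.float64(123.3), np.float64(54.9)]
(-160, -50, 0) [443.1 -76.8   0. ]
(-74, -50, 0) [ 493.3 -146.6    0. ]
(-40, 60, 0) [ 602.4 -110.     0. ]
(-40, 0, 0) [ 553.7 -145.     0. ]
(-40, -28, 0) [ 531.  -161.4    0. ]
```

Emit:
servo_tool:
  rows:
    - [0,0,0,0,0.9]
    - [0,0,0,0,0.9]
    - [0,0,0,0,0.9]
    - [0,0.49,-0.55,0,0]
    - [0,0.49,-0.55,0,0]
    - [0,0.49,-0.55,0,0]
    - [0,0.49,-0.55,0,0]
    - [0,0.49,-0.55,0,0]
    - [0,0.49,-0.55,0,0]
    - [0,0.49,-0.55,0,0]
    - [0,0.49,-0.55,0,0]
    - [0,0,0,0,0]

```text
time_s: 2.1
tcp_pos: [440.0, -71.5, 231.4]
ee_rot: [-180.0, -0.0, 35.9]
wrist_force: [0.5, 0.5, 0.3]
width: -0.1
finger_force: 0.0
```

Emit:
servo_tool:
  rows:
    - [0,0,0,0.84,0]
    - [0,0,0,0.84,0]
    - [0,0,0,0.84,0]
    - [0,0,0,0.84,0]
    - [0,0,0,0.84,0]
    - [0,0,0,0,0]
    - [0,0,0.2,0,0]
    - [0,0,0.2,0,0]
    - [0,0,0.2,0,0]
    - [0,0,0,0,0]

```text
time_s: 3.1
tcp_pos: [459.5, -100.5, 22.9]
ee_rot: [179.8, -0.1, 35.6]
wrist_force: [-0.5, 0.0, -0.1]
width: 0.1
finger_force: 0.0
```

Run:
```python
from h import *
for n in("top","scene"):
    p=capture(n); a=p["image"][100:290,170:350,::-1] if n=="top" else p["image"][90:250,190:340,::-1]
    cv2.imwrite(f"pics/{n}1.png",cv2.resize(a,None,fx=3,fy=3,interpolation=2))
```

```text
(no output)
```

View pics/scene1.png

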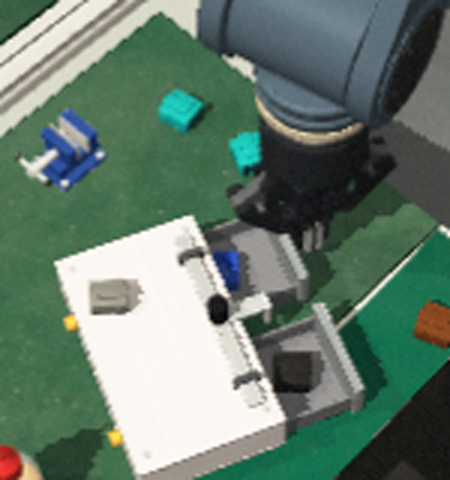

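The fingers stand at the right tray's panel at (305,240) and have begun to push it. The relay is still lying in the tray at (228,268), and the bolt and left tray look untouched. I'll keep pushing gently.

Emit:
servo_tool:
  rows:
    - [0,0,0.16,0,0]
    - [0,0,0.16,0,0]
    - [0,0,0.16,0,0]
    - [0,0,0.16,0,0]
    - [0,0,0.16,0,0]
    - [0,0,0.1,0,0]
    - [0,0,0.06,0,0]
    - [0,0,0,0,0]

```text
time_s: 4.0
tcp_pos: [485.8, -138.3, 21.3]
ee_rot: [180.0, -0.0, 35.7]
wrist_force: [-0.6, 0.3, 0.3]
width: 0.0
finger_force: 0.0
```

Emit:
servo_tool:
  rows:
    - [0,0,0.08,0,0]
    - [0,0,0.06,0,0]
    - [0,0,0.04,0,0]
    - [0,0,0.04,0,0]
    - [0,0,0,0,0]
    - [0,0,0,0,0]

```text
time_s: 4.6
tcp_pos: [491.3, -146.1, 21.2]
ee_rot: [-179.9, 0.0, 35.7]
wrist_force: [-3.1, 6.6, 2.8]
width: -0.0
finger_force: 3.5
```

Emit:
servo_tool:
  rows:
    - [0,0,0.04,0,0]
    - [0,0,0,0,0]
    - [0,0,0,0,0]

```text
time_s: 4.9
tcp_pos: [491.3, -146.3, 21.1]
ee_rot: [-179.7, 0.1, 35.7]
wrist_force: [-7.5, 17.5, 9.8]
width: -0.4
finger_force: 9.2
```

Run:
```python
from h import *
p=capture("scene"); cv2.imwrite("pics/scene2.png",cv2.resize(p["image"][130:240,200:330,::-1],None,fx=4.5,fy=4.5,interpolation=2))
```

```text
(no output)
```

View pics/scene2.png

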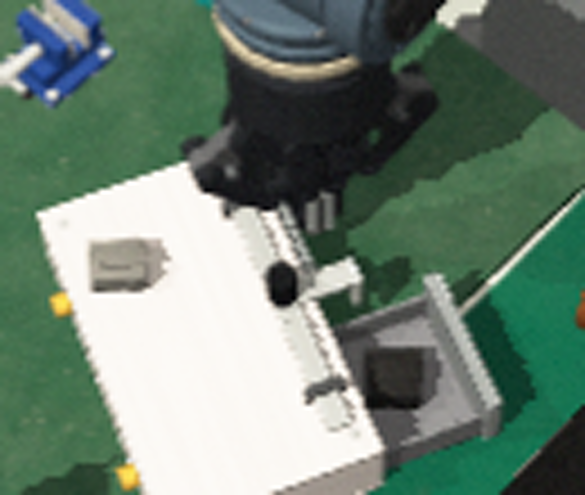

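The tray front now sits flush with the box and the wrist force climbed to about 21 N with no further motion, so it is home. The tongue is still in the middle at (350,275), and the left tray is unmoved. Now I back off, rise and go across to the left of the knob.

Emit:
servo_tool:
  rows:
    - [0,0,-0.2,0,0]
    - [0,0,-0.6,0,0]
    - [0,0,-0.7,0,0]
    - [0,0,0,-0.9,0]
    - [0,0,0,-0.9,0]
    - [0,0,0,-0.9,0]
    - [0,0.48,0.55,0,0]
    - [0,0.48,0.55,0,0]
    - [0,0.48,0.55,0,0]
    - [0,0.48,0.55,0,0]
    - [0,0,0,0,0]
    - [0,0,0,0,0]

```text
time_s: 6.15
tcp_pos: [591.3, -120.9, 155.7]
ee_rot: [-180.0, 0.0, 35.7]
wrist_force: [0.1, 0.5, -0.2]
width: -0.1
finger_force: 0.0
```

Run:
```python
from h import *
s=manip.sense();d=np.array(s["tcp_pos"])[:2]-[577.05,-177.52];a=-.9475
print(s["tcp_pos"],np.cos(a)*d[0]+np.sin(a)*d[1],-np.sin(a)*d[0]+np.cos(a)*d[1],s["wrist_force"])
```

```text
[ 591.31416189 -120.90107491  155.74531027] -37.64602948962218 44.63121616097682 [ 0.10872644  0.4564379  -0.2279854 ]
```

Emit:
servo_tool:
  rows:
    - [0,0,-0.04,0.6,0]
    - [0,0,0,0.6,0]
    - [0,0,0,0.46,0]
    - [0,0,0,0.2,0]
    - [0,0,0,0,0]
    - [0,-0.2,0,0,0]
    - [0,-0.2,0,0,0]
    - [0,-0.16,0,0,0]
    - [0,-0.16,0,0,0]
    - [0,-0.16,0,0,0]
    - [0,0,0,0,0]
    - [0,0,0,0,0]

```text
time_s: 7.35
tcp_pos: [554.3, -145.1, 63.3]
ee_rot: [-180.0, 0.0, 35.7]
wrist_force: [0.0, 0.8, -0.7]
width: 0.0
finger_force: 0.0
```

Emit:
servo_tool:
  rows:
    - [0,-0.1,0,0,0]
    - [0,-0.06,0,0,0]
    - [0,-0.04,0,0,0]
    - [0,0,0,0,0]
    - [0,0,0,0,0]

```text
time_s: 7.85
tcp_pos: [546.2, -150.8, 63.2]
ee_rot: [-180.0, 0.0, 35.7]
wrist_force: [-0.9, -0.0, 0.2]
width: 0.0
finger_force: 0.0
```

Emit:
servo_tool:
  rows:
    - [0,-0.04,0,0,0]
    - [0,-0.04,0,0,0]
    - [0,0,0,0,0]
    - [0,0,0,0,0]

```text
time_s: 8.25
tcp_pos: [545.2, -151.7, 63.5]
ee_rot: [179.9, -0.3, 35.7]
wrist_force: [14.5, 12.9, -5.6]
width: 0.0
finger_force: 9.5
```

Run:
```python
from h import *
p=capture("scene"); cv2.imwrite("pics/scene3.png",cv2.resize(p["image"][130:240,200:330,::-1],None,fx=4.5,fy=4.5,interpolation=2))
```

```text
(no output)
```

View pics/scene3.png

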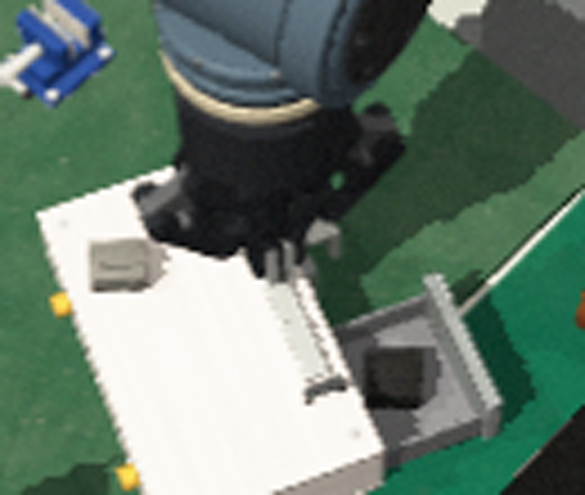

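The bolt has stopped solidly: about 20 N with almost no motion. The tongue now shows at (325,235), in front of the right tray. I back off, rise well clear and verify.

Emit:
servo_tool:
  rows:
    - [0,0.2,0,0,0]
    - [0,0.4,0,0,0]
    - [0,0,0,-0.6,0]
    - [0,0,0,-0.8,0]
    - [0,0,0,-0.8,0]
    - [0,0,-0.7,-0.5,0]
    - [0,0,-0.7,-0.2,0]
    - [0,0,-0.7,0,0]
    - [0,0,-0.7,0,0]
    - [0,0,-0.7,0,0]
    - [0,0,0,0,0]
    - [0,0,0,0,0]

```text
time_s: 9.5
tcp_pos: [465.5, 6.8, 208.6]
ee_rot: [180.0, -0.0, 35.8]
wrist_force: [0.4, -0.5, -0.8]
width: 0.1
finger_force: 0.0
```

Run:
```python
from h import *
p=capture("scene"); cv2.imwrite("pics/scene4.png",cv2.resize(p["image"][130:240,200:330,::-1],None,fx=4.5,fy=4.5,interpolation=2))
print(manip.sense()["wrist_force"],manip.sense()["tcp_pos"])
```

```text
[0.10625808 0.32603476 0.03771209] [465.90866623   6.32220347 208.4975048 ]
```

View pics/scene4.png

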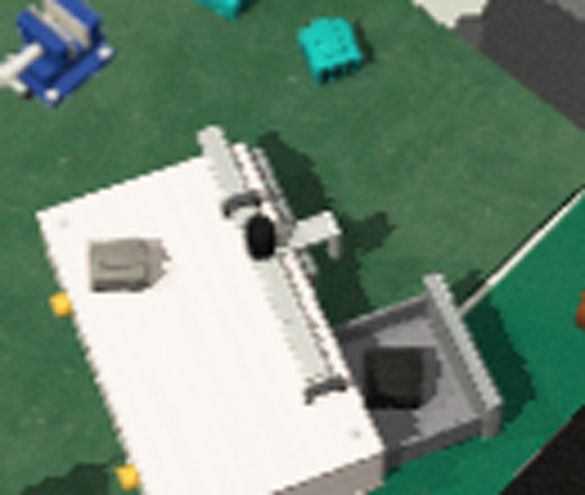

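The bolt's knob is at (260,237) and its tongue is in front of the closed right tray. The left tray and the grey plug are unmoved. I check the knob's travel in numbers and hand in if it is enough.

Run:
```python
from h import *
p=capture("scene"); a=-.9475
def y(uv):
    d=at(p,np.array(uv)/4.5+[200,130],68)[:2]-[577.05,-177.52]; return -np.sin(a)*d[0]+np.cos(a)*d[1]
m=y((260,237))-y((282,284)); print(m)
if m<-24: print(manip.sign_off())
```

```text
-27.890492508612223
the job is handed in; nothing more can be done
None
```

The relay's tray (the right one) is pushed home against its stop, and the bolt is about 28 mm over with its tongue in front of it. The left tray and grey plug look unmoved in the last picture, and the job is handed in; the verdict was not shown.

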